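Put the culture-run kit back in its places

ROBOT

A 6-joint arm with a two-finger parallel gripper is mounted at the origin on the work surface. World frame = base frame: x ahead of the robot, y to its left, z up, the work surface at z = 0. Lengths are in m, angles in degrees, forces in N, time in s.
With the tool pointing down it reaches from about 0.35 to 0.875 m from the base axis. Payload 4.2 kg.
Tool frame: the origin (TCP) lies midway between the tips of the shut fingers; the grasp point (between the pads) lies 19 mm behind it; z points along the fingers, y is the line along which they close (so a half turn about z gives the same grasp; the last joint's range is limited). The gripper opens to 87 mm and grips with 3 to 60 N. Pads are 19 mm wide; open, the fingers measure 117 mm over their backs; the gripper's body (75 mm by 190 mm) begins 51 mm behind the grasp point.
Start: joints at [82.254, 22.042, 0.453, 0, -68.411, -14.817], TCP at [0.24, 0.577, 0.223] pointing down, gripper open.
Joint ranges: [-179.83, 179.83], [-69.29, 118.12], [-61.27, 80.66], [-181.25, 117.63], [-171.15, -9.14], [-177.46, 177.46]. Speed limits (degrees/s): [159.86, 159.86, 180, 180, 180, 180].

INTERFACE

Orientations are given as a 3x3 rotation matrix whose columns are the frame's x, y, z axes.
In Python, from station import sensors, eyes, workorder gives the robot as it stands.
- The arm moves only by the shell command python3 -m handwheel 'ROWS'. ROWS is a JSON list of rows, 1 to 8 of them, each of 7 numbers: the opening from 0.0 (shut) to 1.0 (fully open), then dx, dy, dz in m, then a rotation vector rx, ry, rz in degrees; each row is the pose to reach, as a shift and turn from the pose commanded when the command began, along the tool's axes at that moment; what a row does not reach only later rows make up. A row lasts 1/10 s, in which the tool goes at most 0.05 m and 8.59 degrees, less where a joint would pass 70% of its speed; a pose out of reach is approached as far as the arm can. The fingers move at their own pace and stop on an object; the grip force is fixed at half the most. Time passes only in rows, so rows that do not move let the fingers close. It prints the time, the measured TCP pose, the force, the opening and the grip force at its end.
- sensors.sense(): the state, without advancing time (a new reading comes with each control period).
- eyes.capture(name): name is "scene" or "top" or "wrist"; returns a dict with "pixels" (400x640x3 uint8, red, green, blue), "z_map" (400x640 float32, m along the optical axis (not along the pixel's ray), 0 where there is no reading), "K" (3x3 intrinsics, pixels), "distortion" ([k1, k2, p1, p2, k3] as OpenCV has them; the pictures are not rectified), "world_from_camera" (4x4, takes a point from camera to world coordinates). Camera axes: x right, y up, looking along -z (the intrinsics and any distortion apply to the point x, -y, -z); pixel columns grow to the right and rows downward; lengths in m; the calibration is good to about 2 mm. A picture is of the moment at which its call begins.
- workorder.finish_job(): hands the job in; it is judged then, once.
The state is a dict: "time_s": time; "joints": joint angles; "joint_velocities": joint speeds; "effort": joint torques, N m; "tcp_pos": TCP position; "ee_rot": TCP orientation; "wrist_force": force on the tool from outside, world axes, zero at the start; "moment": the same for the moment, N m; "gripper_width": opening from 0.0 (shut) to 1.0 (fully open); "gripper_force": force on a finger pad.
Only numpy, scipy, OpenCV 4.12 (cv2) and the standard library are available. Lean on these libraries where they do the work, as an engineer would, in place of code of your own. Each camera call takes 0.05 s, during which the arm holds its last target. There are 200 camera calls.

TASK

Put the culture kit away: set the large vessel, the small vessel and the cuvette block each flat down inside the steel tray that matches its shape and size, and slide the bare end of the record plate under the sprung clip of the clipboard, straight and fully home against the clip's block. Keep everything upright, set things down rather than dropping them, and leave the sample pot and the syringe where they are.

Things in the scene. Friction and masses are not known exactly. Their poses are not given: they have to be found in the camera images.
- large_vessel: loose larger culture vessel: a plain upright grey drum, 62 mm in diameter and 36 mm high (0.08 to 0.17 kg), white lid with two small white ports that stand up to 10 mm above it. Belongs in large_nest. Origin: centre of the underside, z up. Grip it across its diameter, any yaw.
- small_vessel: loose smaller culture vessel: like the large one but 44 mm in diameter, 36 mm high, ports 10 mm high. Belongs in small_nest. Origin: centre of the underside, z up. Grip it across its diameter, any yaw.
- cuvette_block: loose grey rectangular block, 60 mm (x) by 28 mm (y) and 36 mm high, with a row of four white caps 7 mm high along its top. Belongs in oblong_nest, either way round. Origin: centre of the underside, z up. Grip it across y (28 mm).
- record_plate: loose stiff white plate, 110 (x) by 56 (y) by 4 mm, with an upright grey grip rib near its rear end: 12 mm thick in x, 40 mm long in y, centred at x = -42 mm, top 26 mm above the underside. Its bare +x end goes under the clip; home when its origin is at the clipboard's x = +1 mm. Origin: centre of the underside, z up. Grip the rib across its 12 mm, fingertips just above the plate.
- large_nest: fixed round steel tray, lined dark, the larger of two: recess 78 mm across, outer diameter 88 mm, floor 3 mm and rim top 9 mm above the table. Origin: centre of the underside, z up.
- small_nest: fixed round steel tray, lined dark, the smaller of two: recess 58 mm across, outer diameter 68 mm, floor 3 mm and rim top 9 mm above the table. Origin: centre of the underside, z up.
- oblong_nest: fixed rectangular steel tray, lined dark: recess 76 mm (x) by 44 mm (y), outer 86 by 54 mm, floor 3 mm and rim top 9 mm above the table. Origin: centre of the underside, z up.
- clipboard: fixed brown board, 150 (x) by 90 mm, 6 mm thick; origin centre of underside, z up. Steel clip 64 mm wide at its far (+x) end: stop block's front at x = 56 mm (20 mm tall), flap with nose at x = 34, 1 mm over the board, and lip rising 22 deg to x = 16, 8 mm over it. A plate slid in +x, underside 0 to 2 mm over the board, lifts the flap with its edge (spring 2 to 4 N, push under 10 N).
- sample_pot: bystander: small upright clear pot with a yellow screw cap, 36 mm in diameter and 60 mm high, loose. Leave it alone. Origin: centre of the underside.
- syringe: bystander: white syringe lying on the table, about 120 mm long (along its x, from -53 to +65 mm), barrel 16 mm thick, flange 30 mm wide, loose. Leave it alone. Origin: under the middle of the barrel.

How it is judged:
By the outcome, as a careful person would: the job done as asked, in the order asked, and still so for the second after the job is handed in, with the robot touching nothing.
It also fails if it takes over 96 s, if anything falls off the work surface, if the arm or the gripper's body presses on something with over 40 N, if the wrist force passes 120 N, or if a joint passes its speed limit or range.

## Working session

There is one attempt and no reset: what is moved stays moved. The work goes in short steps, Python scripts to look and compute and a shell command to move; the robot and the scene stay as the last step left them, time stands still between calls to the robot, and variables do not carry over. Pictures are saved under pics/ and viewed, at most 14 in all, crops included, and the job is handed in when it is done.

```bash
ls; mkdir -p pics
cat > h.py <<'E'
import numpy as np, cv2, pickle
from station import sensors, eyes, workorder
def cap(n):
    c=eyes.capture(n); pickle.dump({k:c[k] for k in c},open(f'{n}.pkl','wb')); return c
def load(n): return pickle.load(open(f'{n}.pkl','rb'))
def ray(c,uv):
    p=cv2.undistortPoints(np.array(uv,float).reshape(-1,1,2),np.array(c['K'],float),np.array(c['distortion'],float)).reshape(-1,2)
    d=np.c_[p[:,0],-p[:,1],-np.ones(len(p))]; T=np.array(c['world_from_camera'])
    return T[:3,3], d@T[:3,:3].T
def onz(c,uv,z):
    o,d=ray(c,uv); return o+d*((z-o[2])/d[:,2])[:,None]
def cloud(c):
    h,w=c['z_map'].shape; v,u=np.mgrid[:h,:w]
    o,d=ray(c,np.c_[u.ravel(),v.ravel()])
    return (o+d*c['z_map'].ravel()[:,None]).reshape(h,w,3)
def save(n,img): cv2.imwrite(f'pics/{n}.png',img[:,:,::-1])
E
python3 - <<'E'
from h import *
print(sensors.sense())
for n in('scene','top','wrist'):
    c=cap(n); save(n+'0',c['pixels']); print(n,c['K'],c['distortion'],np.round(c['world_from_camera'],3),(c['z_map']>0).mean())
E
```

```text
pics
{'time_s': 0.0, 'joints': array([ 8.22540165e+01,  2.20903014e+01,  3.79628928e-01, -2.92304907e-02,
       -6.84111061e+01, -1.48156273e+01]), 'joint_velocities': array([ 0.13765028,  0.01246492,  0.06637779, -0.0005112 , -0.01651176,
        0.02171171]), 'effort': array([-4.01841698e-04, -3.90664458e+01,  1.87399024e+01,  4.21980187e+00,
        1.09525639e-02, -1.93856831e-04]), 'tcp_pos': array([0.23955703, 0.57661157, 0.2214628 ]), 'ee_rot': array([[ 9.23395296e-01, -3.83849652e-01, -7.56513760e-04],
       [-3.83850389e-01, -9.23393042e-01, -2.04206088e-03],
       [ 8.52848173e-05,  2.17601751e-03, -9.99997629e-01]]), 'wrist_force': array([-0.17353305,  0.02660674,  0.23214562]), 'moment': array([ 0.01658586, -0.02341553,  0.00461669]), 'gripper_force': 0.0, 'gripper_width': 1.0024140228943437}
scene [[441.94213163   0.         319.85041983]
 [  0.         441.94213163 191.08131589]
 [  0.           0.           1.        ]] [-0.00789568  0.          0.          0.          0.        ] [[-0.492 -0.646  0.584  1.155]
 [ 0.871 -0.373  0.321  0.37 ]
 [ 0.011  0.666  0.746  0.864]
 [ 0.     0.     0.     1.   ]] 0.9957578125
top [[453.29266132   0.         322.83871582]
 [  0.         453.29266132 204.70947753]
 [  0.           0.           1.        ]] [-0.09472231  0.          0.          0.          0.        ] [[ 1.000e-03  9.980e-01 -6.900e-02  4.340e-01]
 [-1.000e+00  2.000e-03  1.900e-02  7.000e-03]
 [ 1.900e-02  6.900e-02  9.970e-01  1.146e+00]
 [ 0.000e+00  0.000e+00  0.000e+00  1.000e+00]] 0.99594921875
wrist [[286.4923573    0.         317.81145987]
 [  0.         286.4923573  200.18862975]
 [  0.           0.           1.        ]] [-0.02823248  0.          0.          0.          0.        ] [[-0.384  0.888  0.252  0.307]
 [-0.923 -0.37  -0.103  0.548]
 [ 0.002 -0.272  0.962  0.384]
 [ 0.     0.     0.     1.   ]] 0.9959609375
```

View pics/top0.png

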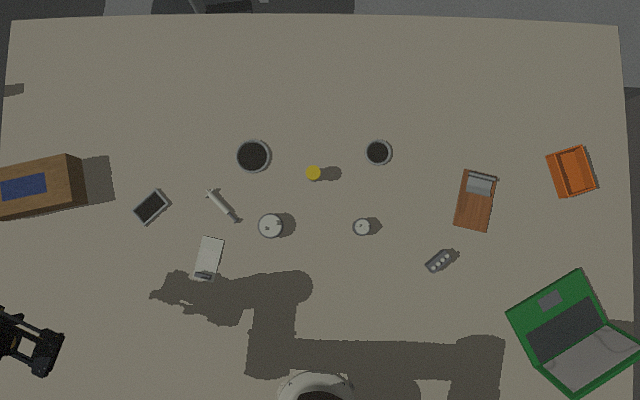

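View pics/scene0.png

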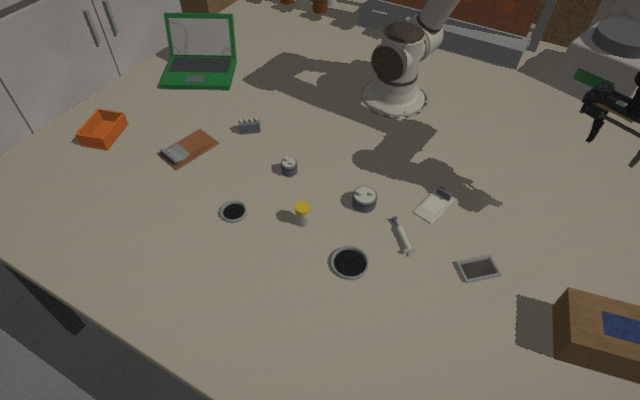

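The top view shows the large nest (253,156), small nest (378,152), oblong nest (151,207), large vessel (270,226), small vessel (361,227), block (441,260), plate (208,258) with its rib at the lower end (204,275), and clipboard (476,200) with its clip at the upper end (481,182). The pot is at (314,173) and the syringe at (223,205).

Run:
```python
from h import *
c=load('top'); P=cloud(c); z=P[...,2]
m=((z>0.0025)&(z<0.12)).astype(np.uint8)
t=z[100:130,200:400]; print('table z',t.mean(),t.std())
n,l,s,ce=cv2.connectedComponentsWithStats(m)
for i in range(1,n):
    x,y,w,h,a=s[i]
    if a<30 : continue
    q=P[l==i]; r=cv2.minAreaRect((q[:,:2]*1000).astype(np.float32))
    print(i,(x,y,w,h),a,'zmax %.3f'%q[:,2].max(),'rect mm',np.round(r[0],1),np.round(r[1],1),round(r[2],1),'med',np.round(np.median(q,0),3))
g=c['pixels'][130:290,120:520]
save('top_crop',cv2.resize(np.clip(g.astype(float)*1.5,0,255).astype(np.uint8),None,fx=2,fy=2,interpolation=cv2.INTER_CUBIC))
```

```text
table z 0.0040404989392907485 0.06610484868069513
141 (np.int32(114), np.int32(18), np.int32(15), np.int32(24)) 56 zmax 0.006 rect mm [980.  524.1] [32.9 65.2] 82.4 med [0.973 0.524 0.003]
338 (np.int32(28), np.int32(25), np.int32(17), np.int32(19)) 90 zmax 0.007 rect mm [976.  763.4] [58.  42.6] 31.9 med [0.979 0.764 0.004]
516 (np.int32(209), np.int32(29), np.int32(12), np.int32(13)) 30 zmax 0.007 rect mm [960.3 269.4] [38.5 15.5] 33.9 med [0.963 0.272 0.004]
656 (np.int32(55), np.int32(32), np.int32(14), np.int32(10)) 38 zmax 0.008 rect mm [963.8 689.7] [34.8 27.8] 73.1 med [0.966 0.693 0.004]
1128 (np.int32(68), np.int32(45), np.int32(8), np.int32(14)) 35 zmax 0.006 rect mm [922.8 659.6] [38.1 20.3] 4.6 med [0.928 0.659 0.004]
1447 (np.int32(10), np.int32(52), np.int32(19), np.int32(14)) 52 zmax 0.008 rect mm [911.4 809.6] [34.7 56.1] 4.3 med [0.906 0.821 0.004]
1450 (np.int32(36), np.int32(53), np.int32(10), np.int32(10)) 35 zmax 0.006 rect mm [909. 743.] [25.8 23.9] 57.3 med [0.909 0.746 0.003]
1451 (np.int32(46), np.int32(52), np.int32(13), np.int32(20)) 56 zmax 0.006 rect mm 
[... 2228 characters left out ...]
6), np.int32(19), np.int32(22)) 285 zmax 0.048 rect mm [ 457.7 -108.7] [53.3 44.4] 8.4 med [ 0.459 -0.107  0.036]
8165 (np.int32(193), np.int32(234), np.int32(34), np.int32(51)) 811 zmax 0.032 rect mm [375.6 275.1] [ 66.7 114.1] 73.8 med [0.376 0.273 0.005]
8717 (np.int32(424), np.int32(249), np.int32(28), np.int32(27)) 349 zmax 0.048 rect mm [ 366.  -303.1] [44.1 61.6] 41.1 med [ 0.372 -0.298  0.035]
9449 (np.int32(504), np.int32(268), np.int32(134), np.int32(125)) 8301 zmax 0.120 rect mm [ 198.1 -635.5] [238.1 246.3] 30.1 med [ 0.192 -0.624  0.023]
12711 (np.int32(276), np.int32(368), np.int32(80), np.int32(32)) 1455 zmax 0.048 rect mm [66.4  3.3] [197.4  77.4] 89.5 med [0.066 0.003 0.013]
```

View pics/top_crop.png

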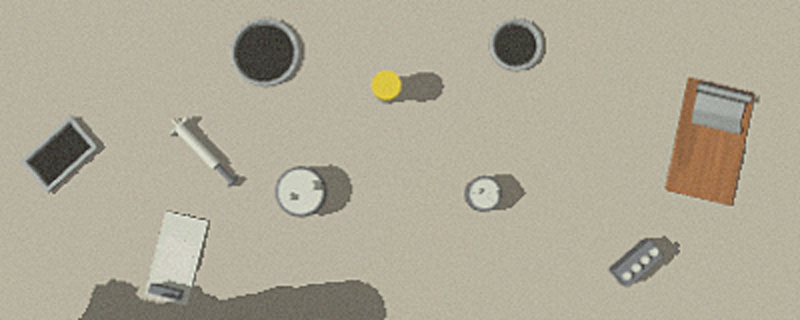

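View pics/wrist0.png

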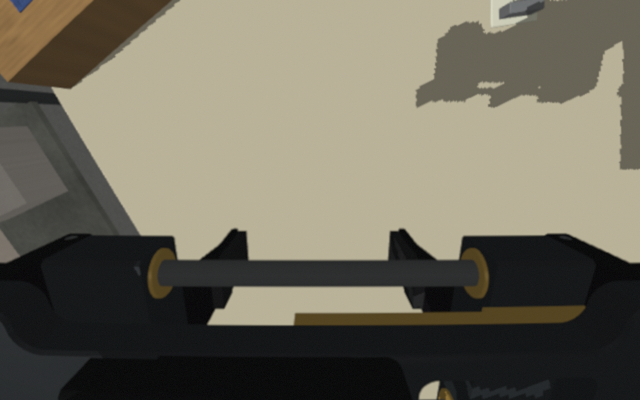

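The crop confirms the identities. The plate's rib is at its lower end, so its +x points up-image, and the clip is at the top of the board, so its +x also points up. The wrist view sees only the plate's rib at its top edge. Next I measure from the colours.

```bash
cat > meas.py <<'E'
from h import *
# big-enough blob nearest expected (x,y) of mask, measured on plane z
def blob(c,mask,z,xy,amin=40):
    n,l,s,ce=cv2.connectedComponentsWithStats(mask.astype(np.uint8))
    best=None
    for i in range(1,n):
        if s[i][4]<amin: continue
        p=onz(c,[ce[i]],z)[0][:2]; d=np.linalg.norm(p-xy)
        if best is None or d<best[0]: best=(d,i)
    i=best[1]; cn=max(cv2.findContours((l==i).astype(np.uint8),cv2.RETR_EXTERNAL,cv2.CHAIN_APPROX_NONE)[0],key=len).reshape(-1,2)
    w=onz(c,cn,z)[:,:2]*1000
    cen=onz(c,[ce[i]],z)[0][:2]*1000
    r=cv2.minAreaRect(w.astype(np.float32)); e=cv2.fitEllipse(w.astype(np.float32))
    return dict(cen=np.round(cen,1),px=np.round(ce[i],1),rect=np.round(r[0],1),size=np.round(r[1],1),ang=round(r[2],1),ell=np.round(e[0],1),ax=np.round(e[1],1),area=int(s[i][4]))
E
python3 - <<'E'
from meas import *
for n in('top','scene'):
    c=load(n); hsv=cv2.cvtColor(c['pixels'],cv2.COLOR_RGB2HSV); H,S,V=cv2.split(hsv)
    print(n,'table',hsv[120,300],'lid',hsv[226,266],'lin',hsv[156,253],'steel',hsv[182,481])
    dark=(V<75); white=(V>165)&(S<45); brown=(S>110)&(H<15)
    for k,m,z,xy in [('LN',dark,.006,(.639,.167)),('SN',dark,.006,(.651,-.153)),('ON',dark,.006,(.505,.43)),
      ('LV',white,.036,(.459,.117)),('SV',white,.036,(.458,-.107)),('plate',white,.004,(.385,.272)),('board',brown,.006,(.52,-.403))]:
        try: print(k,blob(c,m,z,np.array(xy)))
        except Exception as ex: print(k,ex)
E
```

```text
top table [ 25  35 124] lid [42 27 94] lin [39 38 47] steel [ 60   7 114]
LN {'cen': array([637.4, 167.6]), 'px': array([251.4, 155.8]), 'rect': array([637.1, 167.4]), 'size': array([72.1, 74.1]), 'ang': 0.1, 'ell': array([637.5, 167.6]), 'ax': array([72.3, 74.3]), 'area': 683}
SN {'cen': array([ 648.3, -152.4]), 'px': array([377. , 152.1]), 'rect': array([ 648.5, -152.5]), 'size': array([51.4, 51.9]), 'ang': 89.5, 'ell': array([ 648.4, -152.5]), 'ax': array([51.6, 53.4]), 'area': 354}
ON {'cen': array([507.4, 427.6]), 'px': array([148.9, 206.6]), 'rect': array([507.5, 428. ]), 'size': array([42.5, 73.6]), 'ang': 42.5, 'ell': array([507. , 428.1]), 'ax': array([46.3, 90. ]), 'area': 470}
LV 'NoneType' object is not subscriptable
SV 'NoneType' object is not subscriptable
plate 'NoneType' object is not subscriptable
board {'cen': array([ 506.8, -398.1]), 'px': array([472.5, 207.5]), 'rect': array([ 525.2, -403.7]), 'size': array([ 89.2, 147.4]), 'ang': 76.9, 'ell': array([ 523.4, -403. ]), 'ax': array([ 91.7, 190.9]), 'area': 1199}
scene table [ 22  34 134] lid [ 21  36 136] lin [ 24  
[... 299 characters left out ...]
'rect': array([ 648.4, -152.4]), 'size': array([45.1, 52.3]), 'ang': 30.0, 'ell': array([ 647.9, -152.3]), 'ax': array([45.9, 54.2]), 'area': 269}
ON {'cen': array([507.8, 428.2]), 'px': array([478.5, 268.5]), 'rect': array([506.7, 428.8]), 'size': array([37.2, 72.8]), 'ang': 42.2, 'ell': array([507.8, 427.7]), 'ax': array([39.3, 86. ]), 'area': 442}
LV 'NoneType' object is not subscriptable
SV 'NoneType' object is not subscriptable
plate 'NoneType' object is not subscriptable
board {'cen': array([ 513.1, -393.6]), 'px': array([193.9, 146.3]), 'rect': array([ 527. , -402.5]), 'size': array([ 89.8, 147.5]), 'ang': 76.7, 'ell': array([ 524.9, -401.7]), 'ax': array([ 96.9, 174.9]), 'area': 746}
```

Run:
```python
from meas import *
for n,T in(('top',135),('scene',150)):
    c=load(n); hsv=cv2.cvtColor(cv2.GaussianBlur(c['pixels'],(3,3),0),cv2.COLOR_RGB2HSV); H,S,V=cv2.split(hsv)
    P=cloud(c)
    if n=='top': print('lid',hsv[232,268],hsv[222,271],'plate',hsv[248,210],'block',hsv[262,436],'rib',hsv[276,204])
    for z,xy in [(.036,(.459,.117)),(.036,(.458,-.107)),(.004,(.385,.272))]:
      for S0,V0 in ((26,120),(24,130)):
        w=(S<S0)&(V>V0)
        try:print(n,V0,blob(c,w,z,np.array(xy)))
        except Exception as e: print(e)
    # body: grey (low saturation, not table hue) block
    b=(P[...,2]>.02)&(np.hypot(P[...,0]-.37,P[...,1]+.3)<.06)
    print('block by depth',blob(c,b,.036,np.array([.37,-.3])))
    for r,xy in ((.05,(.459,.117)),(.04,(.458,-.107))):
        b=(P[...,2]>.028)&(np.hypot(P[...,0]-xy[0],P[...,1]-xy[1])<r)
        print('vessel by depth',blob(c,b,.036,np.array(xy)))
    b=(P[...,2]>.014)&(np.hypot(P[...,0]-.34,P[...,1]-.28)<.05); 
    print('rib',blob(c,b,.026,np.array([.34,.28]),10))
```

```text
lid [ 33  17 138] [ 36  18 138] plate [ 33  18 138] block [ 35  14 107] rib [90  7 72]
top 120 {'cen': array([460.2, 117.2]), 'px': array([269.4, 225.4]), 'rect': array([459.9, 117.4]), 'size': array([51.2, 49.7]), 'ang': 16.3, 'ell': array([459.9, 117.5]), 'ax': array([47.5, 51.2]), 'area': 327}
top 130 {'cen': array([460.1, 117.5]), 'px': array([269.3, 225.4]), 'rect': array([459.9, 116.9]), 'size': array([46.5, 46.6]), 'ang': 0.1, 'ell': array([459.8, 117.7]), 'ax': array([45.1, 49.1]), 'area': 285}
top 120 {'cen': array([ 457.5, -109.4]), 'px': array([361.8, 226.6]), 'rect': array([ 457.7, -108.6]), 'size': array([32. , 31.9]), 'ang': 90.0, 'ell': array([ 457.7, -109.3]), 'ax': array([31.1, 32.9]), 'area': 145}
top 130 {'cen': array([ 457.6, -109.6]), 'px': array([361.9, 226.5]), 'rect': array([ 459. , -108.6]), 'size': array([27.1, 29.5]), 'ang': 89.8, 'ell': array([ 458. , -109.2]), 'ax': array([28.4, 29.7]), 'area': 113}
top 120 {'cen': array([386.6, 274.6]), 'px': array([207.9, 254.7]), 'rect': array([376.2, 276.3]), 'size': array([ 54.9, 110.1]), 'ang': 76.0, 'ell': array([3
[... 2606 characters left out ...]
0., -294.]), 'ax': array([46.8, 71.2]), 'area': 205}
vessel by depth {'cen': array([466. , 118.6]), 'px': array([364.2, 196.2]), 'rect': array([466.5, 118.7]), 'size': array([62.7, 60.7]), 'ang': 30.0, 'ell': array([465.4, 118.3]), 'ax': array([60.3, 62.8]), 'area': 390}
vessel by depth {'cen': array([ 463.4, -106.7]), 'px': array([288. , 163.6]), 'rect': array([ 464. , -106.2]), 'size': array([48.2, 43.1]), 'ang': 13.3, 'ell': array([ 463., -107.]), 'ax': array([41.1, 49.2]), 'area': 175}
rib {'cen': array([343.3, 286. ]), 'px': array([443.9, 192.1]), 'rect': array([343.2, 285.8]), 'size': array([41. , 20.5]), 'ang': 76.3, 'ell': array([343.3, 285.9]), 'ax': array([20.5, 48.8]), 'area': 98}
```

```bash
cat > go.py <<'E'
import sys,numpy as np
from station import sensors
# prints the tool-axis shift from pose A (measured now, or given as x y z yaw) to a target x y z yaw (m, deg)
def step(a,b):
    p=np.radians(a[3]); R=np.array([[np.cos(p),np.sin(p),0],[np.sin(p),-np.cos(p),0],[0,0,-1]])
    d=R.T@(np.array(b[:3])-a[:3]); rz=-((b[3]-a[3]+180)%360-180)
    print('shift',np.round(d,4),'rz',round(rz,2),'rows>=',max(int(np.ceil(np.linalg.norm(d)/.05)),int(np.ceil(abs(rz)/8.59))))
s=sensors.sense(); R=s['ee_rot']; a=list(s['tcp_pos'])+[np.degrees(np.arctan2(R[1,0],R[0,0]))]
print('now',np.round(a,4),'t',round(s['time_s'],2),'F',np.round(s['wrist_force'],1),'w',round(s['gripper_width'],3),'g',round(s['gripper_force'],1),'j6',round(s['joints'][5],1))
for q in sys.argv[1:]:
    b=[float(v) for v in q.split(',')]; step(a,b); a=b
E
python3 go.py .46,.117,.12,-22.57
```

```text
now [  0.2396   0.5767   0.2217 -22.572 ] t 0.15 F [-0.6 -0.4 -0.2] w 1.001 g 0.0 j6 -14.8
shift [0.38   0.3399 0.1017] rz -0.0 rows>= 11
```

```bash
python3 -m handwheel '[[1,0.38,0.34,0.102,0,0,0],[1,0.38,0.34,0.102,0,0,0],[1,0.38,0.34,0.102,0,0,0],[1,0.38,0.34,0.102,0,0,0],[1,0.38,0.34,0.102,0,0,0],[1,0.38,0.34,0.102,0,0,0],[1,0.38,0.34,0.102,0,0,0],[1,0.38,0.34,0.102,0,0,0]]'; python3 go.py .46,.117,.12,-22.57
```

```text
time_s: 0.95
tcp_pos: [0.4097, 0.2216, 0.1439]
ee_rot: [[0.924, -0.383, 0.0], [-0.383, -0.924, 0.0], [0.0, -0.0, -1.0]]
wrist_force: [0.1, 0.7, -0.6]
gripper_width: 0.998
gripper_force: 0.0
now [  0.4097   0.2216   0.1439 -22.5293] t 0.95 F [ 0.1  0.7 -0.6] w 0.998 g 0.0 j6 19.0
shift [0.0865 0.0774 0.0239] rz 0.04 rows>= 3
```

```bash
python3 -m handwheel '[[1,0.087,0.078,0.024,0,0,0],[1,0.087,0.078,0.024,0,0,0],[1,0.087,0.078,0.024,0,0,0],[1,0.087,0.078,0.024,0,0,0]]' >/dev/null
python3 - <<'E'
from h import *
c=cap('wrist'); save('wrist1',c['pixels'])
E
python3 go.py .4595,.1174,.016,-22.57
```

```text
now [  0.4598   0.1169   0.1196 -22.7293] t 1.4 F [ 0.  -0.5 -0.5] w 0.998 g 0.0 j6 33.3
shift [-0.0005 -0.0004  0.1036] rz -0.16 rows>= 3
```

View pics/wrist1.png

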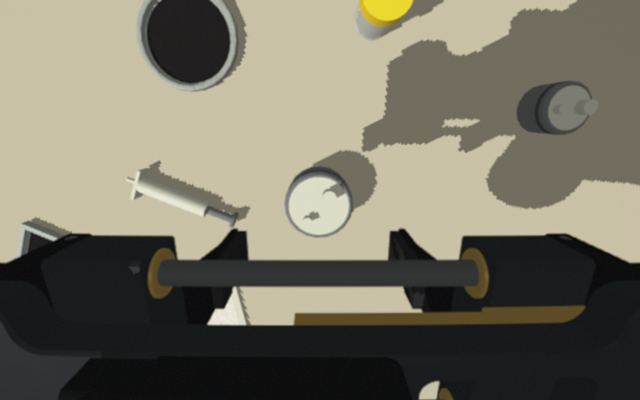

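The wrist view shows the large vessel's lid at (319,203), midway between the finger columns. Next I check it by ray against the top-camera value.

Run:
```python
from meas import *
c=load('wrist'); hsv=cv2.cvtColor(cv2.GaussianBlur(c['pixels'],(3,3),0),cv2.COLOR_RGB2HSV); H,S,V=cv2.split(hsv)
print(hsv[205,330],hsv[280,400],hsv[30,190])
print('LV',blob(c,(S<32)&(V>195),.036,np.array([.46,.117])))
print('LN',blob(c,(V<60),.006,np.array([.637,.167])))
print('SV',blob(c,(S<35)&(V>110)&(V<200)&(cloud(c)[...,2]>.03),.036,np.array([.458,-.109])))
```

```text
[ 31  25 221] [75 10 52] [ 0  8 32]
LV {'cen': array([458.2, 115.8]), 'px': array([317.4, 206. ]), 'rect': array([457.7, 115.4]), 'size': array([52.8, 50.8]), 'ang': 19.7, 'ell': array([457.1, 116.3]), 'ax': array([48.8, 53.4]), 'area': 2357}
LN {'cen': array([634. , 164.1]), 'px': array([187.9,  38.7]), 'rect': array([631.6, 165.4]), 'size': array([71.3, 65.6]), 'ang': 66.2, 'ell': array([633.2, 164.7]), 'ax': array([67.6, 72. ]), 'area': 5546}
SV {'cen': array([ 455.5, -112.7]), 'px': array([570.5, 107.2]), 'rect': array([ 454.1, -112.2]), 'size': array([38.5, 34.8]), 'ang': 33.4, 'ell': array([ 455.1, -113. ]), 'ax': array([33.3, 39.9]), 'area': 1374}
```

```bash
python3 -m handwheel '[[1,-0.001,0,0.05,0,0,0],[1,-0.001,0,0.08,0,0,0],[1,-0.001,0,0.104,0,0,0],[1,-0.001,0,0.104,0,0,0],[0,-0.001,0,0.104,0,0,0],[0,-0.001,0,0.104,0,0,0],[0,-0.001,0,0.104,0,0,0],[0,-0.001,0,0.104,0,0,0]]'; python3 -m handwheel '[[0,0,0,0,0,0,0],[0,0,0,0,0,0,0],[0,0,0,0,0,0,0]]'; python3 go.py
```

```text
time_s: 2.2
tcp_pos: [0.4589, 0.1184, 0.0172]
ee_rot: [[0.924, -0.383, 0.001], [-0.383, -0.924, 0.0], [0.001, -0.001, -1.0]]
wrist_force: [-0.9, -1.9, 2.1]
gripper_width: 0.721
gripper_force: 0.9
time_s: 2.5
tcp_pos: [0.4589, 0.1184, 0.0171]
ee_rot: [[0.923, -0.384, 0.0], [-0.384, -0.923, 0.0], [0.0, -0.0, -1.0]]
wrist_force: [-1.8, -0.9, 6.9]
gripper_width: 0.707
gripper_force: 30.0
now [ 4.58900e-01  1.18400e-01  1.71000e-02 -2.25649e+01] t 2.5 F [-1.8 -0.9  6.9] w 0.707 g 30.0 j6 33.2
```

```bash
python3 go.py .4589,.1184,.077,-22.57 .637,.1672,.077,-22.57 .637,.1672,.0205,-22.57
```

```text
now [ 4.58900e-01  1.18400e-01  1.71000e-02 -2.25649e+01] t 2.5 F [-1.8 -0.9  6.9] w 0.707 g 30.0 j6 33.2
shift [ 0.     -0.0001 -0.0599] rz 0.01 rows>= 2
shift [ 0.1457 -0.1134  0.    ] rz -0.0 rows>= 4
shift [0.     0.     0.0565] rz -0.0 rows>= 2
```

```bash
python3 -m handwheel '[[0,0,0,-0.03,0,0,0],[0,0,0,-0.06,0,0,0],[0,0.04,-0.03,-0.06,0,0,0],[0,0.08,-0.06,-0.06,0,0,0],[0,0.115,-0.09,-0.06,0,0,0],[0,0.146,-0.113,-0.06,0,0,0],[0,0.146,-0.113,-0.06,0,0,0],[0,0.146,-0.113,-0.06,0,0,0]]'; python3 go.py .637,.1672,.0205,-22.57
python3 - <<'E'
from h import *
c=cap('scene'); save('s2',cv2.resize(c['pixels'][150:330,260:460],None,fx=3,fy=3))
E
```

```text
time_s: 3.3
tcp_pos: [0.6366, 0.1665, 0.0748]
ee_rot: [[0.923, -0.385, -0.002], [-0.385, -0.923, -0.0], [-0.002, 0.001, -1.0]]
wrist_force: [0.2, 0.1, -1.4]
gripper_width: 0.701
gripper_force: 30.0
now [  0.6366   0.1665   0.0748 -22.6264] t 3.3 F [ 0.2  0.1 -1.4] w 0.701 g 30.0 j6 38.7
shift [ 0.0001 -0.0008  0.0543] rz -0.06 rows>= 2
```

View pics/s2.png

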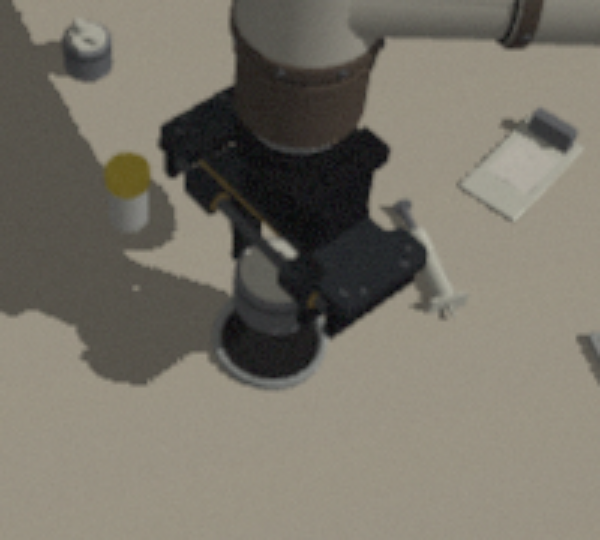

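The crop shows the large vessel held over the large nest at about (268,290), with the nest ring around (270,340). I lower it.

```bash
python3 -m handwheel '[[0,0,0,0.025,0,0,0],[0,0,0,0.04,0,0,0],[0,0,0,0.048,0,0,0],[0,0,0,0.052,0,0,0],[0,0,0,0.054,0,0,0],[0,0,0,0.054,0,0,0],[0,0,0,0.054,0,0,0]]'; python3 go.py
```

```text
time_s: 4.05
tcp_pos: [0.6375, 0.167, 0.0228]
ee_rot: [[0.924, -0.384, 0.001], [-0.384, -0.924, 0.001], [0.001, -0.001, -1.0]]
wrist_force: [0.9, -0.6, -0.6]
gripper_width: 0.702
gripper_force: 30.0
now [  0.6375   0.167    0.0228 -22.5539] t 4.05 F [ 0.9 -0.6 -0.6] w 0.702 g 30.0 j6 38.7
```

```bash
python3 -m handwheel '[[0,0,0,0.001,0,0,0],[0,0,0,0.001,0,0,0]]'|grep -E 'force: \[|tcp'; python3 -m handwheel '[[0,0,0,0.001,0,0,0],[0,0,0,0.001,0,0,0]]'|grep -E 'force: \[|tcp'; python3 -c "
from station import sensors
print(sensors.sense()['tcp_pos'])"
```

```text
tcp_pos: [0.6372, 0.1668, 0.0214]
wrist_force: [0.0, -1.0, -1.4]
tcp_pos: [0.6372, 0.1668, 0.0202]
wrist_force: [-0.3, -0.1, -1.6]
[0.63718638 0.16684426 0.0202237 ]
```

```bash
for i in 1; do python3 -m handwheel '[[0,0,0,0.001,0,0,0],[0,0,0,0.001,0,0,0],[0,0,0,0.001,0,0,0]]'|grep -E 'force: \[|tcp'; done;  python3 -m handwheel '[[0,0,0,0,0,0,0],[0,0,0,0,0,0,0]]'|grep -E 'force: \[|tcp'
```

```text
tcp_pos: [0.6372, 0.1669, 0.0202]
wrist_force: [-2.1, -0.4, 6.4]
tcp_pos: [0.6372, 0.1669, 0.0202]
wrist_force: [-3.0, 0.7, 5.3]
```

```bash
python3 -m handwheel '[[1,0,0,0,0,0,0],[1,0,0,0,0,0,0],[1,0,0,0,0,0,0],[1,0,0,0,0,0,0],[1,0,0,-0.03,0,0,0],[1,0,0,-0.07,0,0,0],[1,0,0,-0.1,0,0,0],[1,0,0,-0.1,0,0,0]]'; python3 go.py .4575,-.109,.12,-22.57
```

```text
time_s: 5.75
tcp_pos: [0.6403, 0.168, 0.1248]
ee_rot: [[0.924, -0.383, 0.01], [-0.383, -0.924, 0.004], [0.008, -0.007, -1.0]]
wrist_force: [0.8, -0.6, 0.1]
gripper_width: 0.999
gripper_force: 0.0
now [  0.6403   0.168    0.1248 -22.5083] t 5.75 F [ 0.8 -0.6  0.1] w 0.999 g 0.0 j6 38.7
shift [-0.0628  0.3258  0.0048] rz 0.06 rows>= 7
```

```bash
python3 -m handwheel '[[1,-0.062,0.324,0,0,0,0],[1,-0.062,0.324,0,0,0,0],[1,-0.062,0.324,0,0,0,0],[1,-0.062,0.324,0,0,0,0],[1,-0.062,0.324,0,0,0,0],[1,-0.062,0.324,0,0,0,0],[1,-0.062,0.324,0,0,0,0],[1,-0.062,0.324,0,0,0,0]]'>/dev/null; python3 -m handwheel '[[1,0,0,0,0,0,0],[1,0,0,0,0,0,0]]' >/dev/null; python3 go.py .4575,-.109,.017,-22.57
python3 - <<'E'
from meas import *
c=cap('wrist'); save('wrist2',c['pixels']); P=cloud(c);hsv=cv2.cvtColor(cv2.GaussianBlur(c['pixels'],(3,3),0),cv2.COLOR_RGB2HSV); H,S,V=cv2.split(hsv)
u=P[...,2]
print('SV',blob(c,(S<40)&(V>110)&(u>.028)&(u<.055)&(np.hypot(P[...,0]-.457,P[...,1]+.109)<.04),.036,np.array([.457,-.109])))
print('SN',blob(c,(V<60),.006,np.array([.648,-.152])))
c=cap('top'); P=cloud(c);hsv=cv2.cvtColor(cv2.GaussianBlur(c['pixels'],(3,3),0),cv2.COLOR_RGB2HSV); H,S,V=cv2.split(hsv)
b=(P[...,2]>.028)&(np.hypot(P[...,0]-.637,P[...,1]-.167)<.05)
print('LV',blob(c,b,.039,np.array([.637,.167])),np.median(P[b][:,2]))
save('top2',cv2.resize(c['pixels'][120:240,200:420],None,fx=3,fy=3))
E
```

```text
now [  0.4561  -0.1082   0.1189 -22.523 ] t 6.75 F [ 0.7 -0.2 -0.4] w 0.999 g 0.0 j6 60.9
shift [0.0016 0.0003 0.1019] rz 0.05 rows>= 3
SV {'cen': array([ 455.7, -109.8]), 'px': array([319. , 204.4]), 'rect': array([ 455.1, -109.4]), 'size': array([39.7, 41.1]), 'ang': 86.4, 'ell': array([ 455.4, -109.7]), 'ax': array([39.4, 42.1]), 'area': 1613}
SN {'cen': array([ 624.2, -145.8]), 'px': array([282.,   2.]), 'rect': array([ 623.8, -145.6]), 'size': array([27. ,  3.8]), 'ang': 67.2, 'ell': array([ 624.2, -145.5]), 'ax': array([ 4.1, 28.8]), 'area': 150}
LV {'cen': array([638.7, 166. ]), 'px': array([250.2, 152.9]), 'rect': array([638.7, 166.6]), 'size': array([60.2, 59.5]), 'ang': 0.7, 'ell': array([638.8, 166.1]), 'ax': array([60.1, 60.6]), 'area': 495} 0.03964013307308467
```

View pics/top2.png

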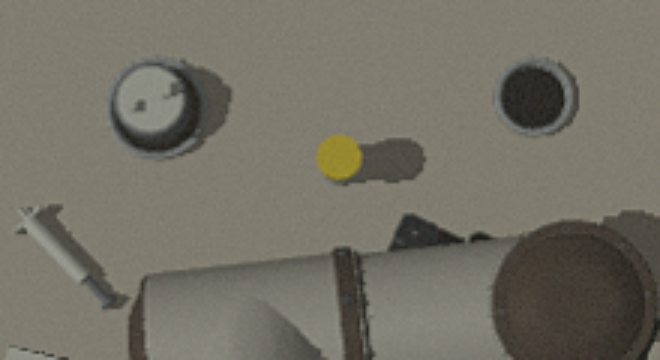

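The large vessel sits flat in its nest at crop (155,100), lid at 39.6 mm and centred within about 2 mm. The empty small nest is at (535,97). Now I grip the small vessel.

```bash
python3 -m handwheel '[[1,0,0.001,0.05,0,0,0],[1,0,0.001,0.08,0,0,0],[1,0,0.001,0.102,0,0,0],[1,0,0.001,0.102,0,0,0],[0,0,0.001,0.102,0,0,0],[0,0,0.001,0.102,0,0,0],[0,0,0.001,0.102,0,0,0],[0,0,0.001,0.102,0,0,0]]' >/dev/null; python3 -m handwheel '[[0,0,0,0,0,0,0],[0,0,0,0,0,0,0],[0,0,0,0,0,0,0],[0,0,0,0,0,0,0],[0,0,0,0,0,0,0]]'; python3 go.py .456,-.109,.077,-22.57 .6485,-.152,.077,-22.57
```

```text
time_s: 8.15
tcp_pos: [0.4551, -0.1096, 0.0174]
ee_rot: [[0.923, -0.384, 0.0], [-0.384, -0.923, -0.0], [0.0, 0.0, -1.0]]
wrist_force: [-0.8, -0.4, 4.7]
gripper_width: 0.495
gripper_force: 30.0
now [ 4.55100e-01 -1.09600e-01  1.74000e-02 -2.25591e+01] t 8.15 F [-0.8 -0.4  4.7] w 0.495 g 30.0 j6 61.0
shift [ 0.0005 -0.0009 -0.0596] rz 0.01 rows>= 2
shift [ 0.1943 -0.0342  0.    ] rz -0.0 rows>= 4
```

```bash
python3 -m handwheel '[[0,0,0,-0.03,0,0,0],[0,0,0,-0.06,0,0,0],[0,0.045,-0.008,-0.06,0,0,0],[0,0.09,-0.016,-0.06,0,0,0],[0,0.14,-0.025,-0.06,0,0,0],[0,0.175,-0.032,-0.06,0,0,0],[0,0.193,-0.035,-0.06,0,0,0],[0,0.193,-0.035,-0.06,0,0,0]]' >/dev/null; python3 -m handwheel '[[0,0,0,0,0,0,0],[0,0,0,0,0,0,0]]' >/dev/null; python3 go.py .647,-.152,.0215,-22.57
```

```text
now [  0.6453  -0.151    0.0766 -22.5644] t 9.15 F [ 0.2  0.4 -1.6] w 0.499 g 30.0 j6 66.7
shift [0.002  0.0003 0.0551] rz 0.01 rows>= 2
```

```bash
python3 -m handwheel '[[0,0.002,0,0.025,0,0,0],[0,0.002,0,0.042,0,0,0],[0,0.002,0,0.051,0,0,0],[0,0.002,0,0.053,0,0,0],[0,0.002,0,0.055,0,0,0],[0,0.002,0,0.055,0,0,0],[0,0.002,0,0.055,0,0,0]]' |grep -E 'force: \[|tcp'; for i in 1; do python3 -m handwheel '[[0,0,0,0.001,0,0,0],[0,0,0,0.001,0,0,0]]'|grep -E 'force: \[|tcp'; done
```

```text
tcp_pos: [0.6491, -0.1521, 0.0231]
wrist_force: [-0.2, -0.3, -0.5]
tcp_pos: [0.6487, -0.1521, 0.0214]
wrist_force: [0.7, -0.3, -0.3]
```

```bash
python3 -m handwheel '[[0,0,0,0.001,0,0,0],[0,0,0,0.001,0,0,0]]'|grep -E 'force: \[|tcp'; python3 -m handwheel '[[0,0,0,0,0,0,0]]'|grep -E 'force: \[|tcp'
```

```text
tcp_pos: [0.6488, -0.1521, 0.0205]
wrist_force: [-0.9, 0.1, 2.0]
tcp_pos: [0.6488, -0.1521, 0.0205]
wrist_force: [-0.4, 0.1, 1.4]
```

```bash
python3 -m handwheel '[[1,0,0,0,0,0,0],[1,0,0,0,0,0,0],[1,0,0,0,0,0,0],[1,0,0,0,0,0,0],[1,0,0,-0.03,0,0,0],[1,0,0,-0.07,0,0,0],[1,0,0,-0.1,0,0,0],[1,0,0,-0.1,0,0,0]]' >/dev/null; python3 go.py .371,-.3,.12,-50.5
```

```text
now [  0.652   -0.1525   0.126  -22.5079] t 11.15 F [ 0.8 -0.4  1.1] w 0.992 g 0.0 j6 66.8
shift [-0.2031  0.2438  0.006 ] rz 27.99 rows>= 7
```

```bash
python3 -m handwheel '[[1,-0.202,0.243,0.002,0,0,28],[1,-0.202,0.243,0.002,0,0,28],[1,-0.202,0.243,0.002,0,0,28],[1,-0.202,0.243,0.002,0,0,28],[1,-0.202,0.243,0.002,0,0,28],[1,-0.202,0.243,0.002,0,0,28],[1,-0.202,0.243,0.002,0,0,28],[1,-0.202,0.243,0.002,0,0,28]]'>/dev/null; python3 -m handwheel '[[1,0,0,0,0,0,0],[1,0,0,0,0,0,0]]' >/dev/null; python3 go.py
python3 - <<'E'
from meas import *
c=cap('wrist'); save('wrist3',c['pixels']); P=cloud(c);hsv=cv2.cvtColor(cv2.GaussianBlur(c['pixels'],(3,3),0),cv2.COLOR_RGB2HSV); H,S,V=cv2.split(hsv)
near=np.hypot(P[...,0]-.37,P[...,1]+.3)<.06; u=P[...,2]
print('block top',blob(c,near&(u>.031)&(u<.041),.036,np.array([.37,-.3])))
print('caps',blob(c,near&(u>.030)&(u<.05),.036,np.array([.37,-.3])))
w=near&(S<30)&(V>190)&(u>.03)
n,l,s,ce=cv2.connectedComponentsWithStats(w.astype(np.uint8))
for i in range(1,n):
    if s[i][4]>15: print('cap',np.round(ce[i]),s[i][4],np.round(onz(c,[ce[i]],.043)[0]*1000,1))
c=cap('top'); P=cloud(c)
b=(P[...,2]>.028)&(np.hypot(P[...,0]-.648,P[...,1]+.152)<.04)
print('SV',blob(c,b,.039,np.array([.648,-.152])),np.median(P[b][:,2]))
E
```

```text
now [  0.3702  -0.2988   0.118  -50.4899] t 12.15 F [ 0.  -0.4  0.2] w 1.001 g 0.0 j6 58.8
block top {'cen': array([ 371.2, -304.3]), 'px': array([319.9, 200. ]), 'rect': array([ 370.3, -303.2]), 'size': array([27.4, 60. ]), 'ang': 40.0, 'ell': array([ 370.7, -303.9]), 'ax': array([31. , 69.9]), 'area': 1602}
caps {'cen': array([ 370.8, -303.9]), 'px': array([319.9, 200.7]), 'rect': array([ 370. , -302.9]), 'size': array([27.4, 61. ]), 'ang': 40.0, 'ell': array([ 370., -303.]), 'ax': array([30.4, 74.1]), 'area': 2036}
cap [320. 179.] 78 [ 383.8 -320.4   43. ]
cap [320. 196.] 74 [ 374.3 -308.8   43. ]
cap [320. 213.] 71 [ 364.8 -297.1   43. ]
cap [320. 229.] 70 [ 355.1 -285.6   43. ]
SV {'cen': array([ 651.4, -149.8]), 'px': array([377.7, 148.4]), 'rect': array([ 651.2, -149.3]), 'size': array([42.8, 42.7]), 'ang': 0.4, 'ell': array([ 651.4, -149.8]), 'ax': array([42. , 44.3]), 'area': 254} 0.03929582033514345
```

View pics/wrist3.png

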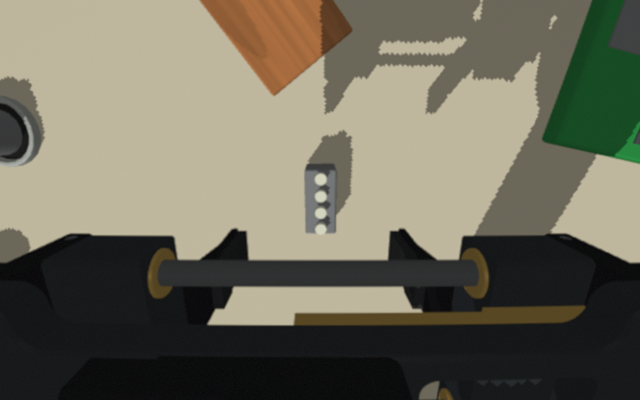

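The wrist view shows the block at (320,200), aligned with the tool and its four caps in one column at u=320. It lies about 3 mm further along tool x. The small vessel is flat in its nest.

```bash
python3 -m handwheel '[[1,0.003,0.001,0.05,0,0,0],[1,0.003,0.001,0.08,0,0,0],[1,0.003,0.001,0.101,0,0,0],[1,0.003,0.001,0.101,0,0,0],[0,0.003,0.001,0.101,0,0,0],[0,0.003,0.001,0.101,0,0,0],[0,0.003,0.001,0.101,0,0,0],[0,0.003,0.001,0.101,0,0,0]]' >/dev/null; python3 -m handwheel '[[0,0,0,0,0,0,0],[0,0,0,0,0,0,0],[0,0,0,0,0,0,0],[0,0,0,0,0,0,0],[0,0,0,0,0,0,0],[0,0,0,0,0,0,0]]'; python3 go.py .3715,-.302,.137,-50.5 .46,0.05,.137,-50.5 .507,.428,.137,-47.5
```

```text
time_s: 13.65
tcp_pos: [0.3699, -0.3019, 0.0171]
ee_rot: [[0.635, -0.772, -0.0], [-0.772, -0.635, 0.0], [-0.0, 0.0, -1.0]]
wrist_force: [-0.1, -0.1, 0.3]
gripper_width: 0.319
gripper_force: 30.0
now [ 3.69900e-01 -3.01900e-01  1.71000e-02 -5.05645e+01] t 13.65 F [-0.1 -0.1  0.3] w 0.319 g 30.0 j6 59.1
shift [ 0.0011 -0.0012 -0.1199] rz -0.06 rows>= 3
shift [-0.2153 -0.2922  0.    ] rz -0.0 rows>= 8
shift [-0.2618 -0.2767  0.    ] rz -3.0 rows>= 8
```

```bash
python3 -m handwheel '[[0,0,0,-0.03,0,0,0],[0,0,0,-0.08,0,0,0],[0,0,0,-0.12,0,0,0],[0,-0.03,-0.04,-0.12,0,0,0],[0,-0.06,-0.08,-0.12,0,0,0],[0,-0.09,-0.12,-0.12,0,0,0],[0,-0.12,-0.16,-0.12,0,0,0],[0,-0.15,-0.2,-0.12,0,0,0]]' >/dev/null; python3 -m handwheel '[[0,-0.03,-0.04,0,0,0,0],[0,-0.06,-0.08,0,0,0,0],[0,-0.09,-0.115,0,0,0,0],[0,-0.12,-0.15,0,0,0,0],[0,-0.15,-0.18,0,0,0,0],[0,-0.18,-0.21,0,0,0,0],[0,-0.21,-0.24,0,0,0,0],[0,-0.24,-0.27,0,0,0,0]]' >/dev/null;python3 go.py .507,.4275,.137,-47.5
```

```text
now [  0.4847   0.2994   0.1366 -50.5527] t 15.25 F [ 0.4 -0.2 -1.3] w 0.319 g 30.0 j6 -8.5
shift [-0.0847 -0.0986 -0.0004] rz -3.05 rows>= 3
```

```bash
python3 -m handwheel '[[0,-0.03,-0.04,0,0,0,-1],[0,-0.06,-0.075,0,0,0,-3],[0,-0.08,-0.094,0,0,0,-3],[0,-0.08,-0.094,0.02,0,0,-3],[0,-0.08,-0.094,0.05,0,0,-3],[0,-0.08,-0.094,0.08,0,0,-3],[0,-0.08,-0.094,0.08,0,0,-3],[0,-0.08,-0.094,0.08,0,0,-3]]' >/dev/null;python3 go.py .507,.428,.022,-47.5
python3 - <<'E'
from meas import *
c=cap('wrist'); save('wrist4',c['pixels'])
c=cap('scene'); save('s4',cv2.resize(c['pixels'][180:320,380:580],None,fx=3,fy=3))
E
```

```text
now [  0.507    0.4192   0.0568 -47.5384] t 16.05 F [0.4 0.3 0.1] w 0.324 g 30.0 j6 -11.2
shift [-0.0065 -0.0059  0.0348] rz -0.04 rows>= 1
```

View pics/s4.png

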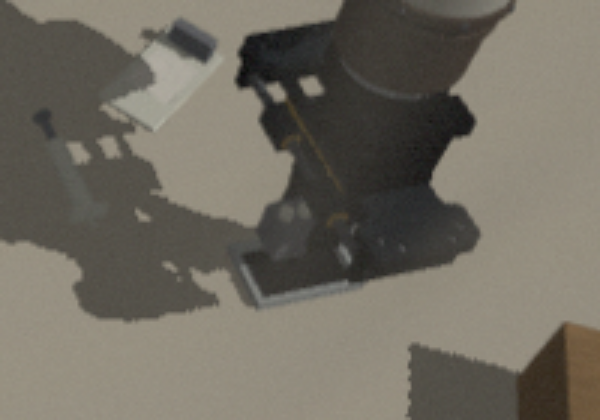

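The block is held just above the oblong nest, crop (295,270), and needs about 9 mm more along +y. I correct that, then lower it.

```bash
python3 -m handwheel '[[0,-0.0065,-0.006,0,0,0,0],[0,-0.0065,-0.006,0,0,0,0],[0,-0.0065,-0.006,0,0,0,0],[0,-0.0065,-0.006,0.015,0,0,0],[0,-0.0065,-0.006,0.025,0,0,0],[0,-0.0065,-0.006,0.031,0,0,0],[0,-0.0065,-0.006,0.034,0,0,0],[0,-0.0065,-0.006,0.034,0,0,0]]' |grep -E 'force: \[|tcp'; python3 -m handwheel '[[0,0,0,0,0,0,0],[0,0,0,0,0,0,0]]'|grep -E 'force: \[|tcp'; python3 go.py .507,.428,.0203,-47.5
```

```text
tcp_pos: [0.5068, 0.4278, 0.0221]
wrist_force: [0.1, -0.9, -0.0]
tcp_pos: [0.5073, 0.4285, 0.0236]
wrist_force: [0.2, 0.5, -0.7]
now [ 5.07300e-01  4.28500e-01  2.36000e-02 -4.75581e+01] t 17.15 F [ 0.2  0.5 -0.7] w 0.318 g 30.0 j6 -11.7
shift [0.0002 0.0005 0.0033] rz -0.06 rows>= 1
```

```bash
python3 -m handwheel '[[0,0,0,0.001,0,0,0],[0,0,0,0.002,0,0,0],[0,0,0,0.002,0,0,0],[0,0,0,0.002,0,0,0]]'|grep -E 'force: \[|tcp';python3 -m handwheel '[[0,0,0,0.001,0,0,0],[0,0,0,0.001,0,0,0],[0,0,0,0.001,0,0,0]]'|grep -E 'force: \[|tcp'
```

```text
tcp_pos: [0.507, 0.4282, 0.0211]
wrist_force: [0.5, 0.5, -2.0]
tcp_pos: [0.5071, 0.4283, 0.0202]
wrist_force: [-0.5, 0.3, -0.3]
```

```bash
python3 -m handwheel '[[0,0,0,0.0005,0,0,0],[0,0,0,0.0005,0,0,0],[0,0,0,0.0005,0,0,0]]'|grep -E 'force: \[|tcp';python3 -m handwheel '[[1,0,0,0,0,0,0],[1,0,0,0,0,0,0],[1,0,0,0,0,0,0],[1,0,0,0,0,0,0],[1,0,0,0,0,0,0],[1,0,0,-0.03,0,0,0],[1,0,0,-0.07,0,0,0],[1,0,0,-0.11,0,0,0]]' >/dev/null;python3 -m handwheel '[[1,0,0,0,0,0,0],[1,0,0,0,0,0,0]]' >/dev/null; python3 go.py .34,.284,.12,-103.3
```

```text
tcp_pos: [0.5071, 0.4283, 0.0202]
wrist_force: [-1.4, -0.7, 3.8]
now [  0.5072   0.4287   0.1309 -47.5763] t 19.15 F [ 0.6 -0.3 -0.2] w 0.997 g 0.0 j6 -11.7
shift [-0.006   0.221   0.0109] rz 55.72 rows>= 7
```

```bash
python3 -m handwheel '[[1,-0.006,0.221,0,0,0,55.7],[1,-0.006,0.221,0,0,0,55.7],[1,-0.006,0.221,0,0,0,55.7],[1,-0.006,0.221,0,0,0,55.7],[1,-0.006,0.221,0,0,0,55.7],[1,-0.006,0.221,0,0,0,55.7],[1,-0.006,0.221,0,0,0,55.7],[1,-0.006,0.221,0,0,0,55.7]]'>/dev/null; python3 -m handwheel '[[1,0,0,0,0,0,0],[1,0,0,0,0,0,0]]' >/dev/null; python3 go.py
python3 - <<'E'
from meas import *
c=cap('wrist'); save('wrist5',c['pixels']); P=cloud(c);hsv=cv2.cvtColor(cv2.GaussianBlur(c['pixels'],(3,3),0),cv2.COLOR_RGB2HSV); H,S,V=cv2.split(hsv)
u=P[...,2]; near=np.hypot(P[...,0]-.37,P[...,1]-.28)<.1
print(hsv[200,280],hsv[200,240],hsv[150,400])
print('rib',blob(c,near&(u>.018)&(u<.034),.026,np.array([.336,.285])))
c=cap('top'); P=cloud(c)
b=(P[...,2]>.03)&(P[...,2]<.06)&(np.hypot(P[...,0]-.507,P[...,1]-.428)<.05)
try: print('block',blob(c,b,.039,np.array([.507,.428])),np.median(P[b][:,2]))
except Exception as e: print(e)
E
```

```text
now [   0.3397    0.2832    0.129  -103.2136] t 20.15 F [-0.6 -0.4 -0.1] w 1.001 g 0.0 j6 -74.2
[ 23  26 216] [ 30  27 201] [ 23  43 182]
rib {'cen': array([333.5, 282.1]), 'px': array([322.6, 197.8]), 'rect': array([333.2, 282.4]), 'size': array([40.8, 11.4]), 'ang': 76.7, 'ell': array([333.6, 282.5]), 'ax': array([11.9, 53.8]), 'area': 499}
block {'cen': array([509.6, 426.3]), 'px': array([144.7, 204.9]), 'rect': array([508.9, 426.8]), 'size': array([31.3, 63.2]), 'ang': 42.9, 'ell': array([509.8, 426.2]), 'ax': array([32.6, 75. ]), 'area': 302} 0.03984869912133593
```

View pics/wrist5.png

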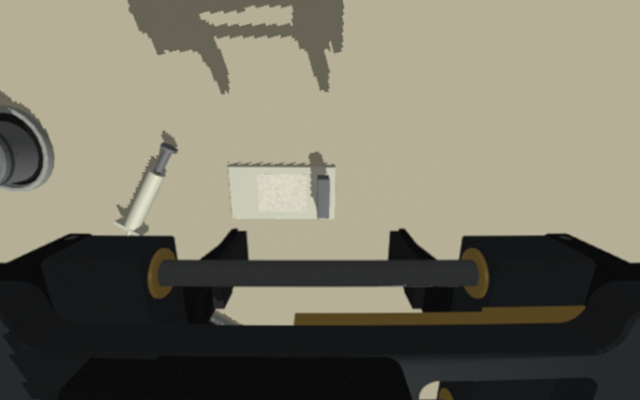

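The wrist view shows the plate from (228,165) to (335,218) with its rib at (323,197), parallel to the pads and about 5 mm along +tool y. The block is flat in its nest, its top at 40 mm.

```bash
python3 -m handwheel '[[1,0.001,0.005,0.03,0,0,0],[1,0.001,0.005,0.07,0,0,0],[1,0.001,0.005,0.1,0,0,0],[1,0.001,0.005,0.115,0,0,0],[1,0.001,0.005,0.12,0,0,0],[1,0.001,0.005,0.12,0,0,0],[1,0.001,0.005,0.12,0,0,0]]'|grep -E 'force: \[|tcp'; python3 go.py
```

```text
tcp_pos: [0.3352, 0.2844, 0.0103]
wrist_force: [-0.4, 1.1, -0.4]
now [ 3.352000e-01  2.844000e-01  1.030000e-02 -1.032433e+02] t 20.95 F [-0.4  1.1 -0.4] w 1.004 g 0.0 j6 -74.9
```

```bash
python3 -m handwheel '[[1,0,0,0.002,0,0,0],[1,0,0,0.002,0,0,0],[0,0,0,0.002,0,0,0],[0,0,0,0.002,0,0,0],[0,0,0,0.002,0,0,0],[0,0,0,0.002,0,0,0],[0,0,0,0.002,0,0,0],[0,0,0,0.002,0,0,0]]'>/dev/null; python3 -m handwheel '[[0,0,0,0,0,0,0],[0,0,0,0,0,0,0],[0,0,0,0,0,0,0],[0,0,0,0,0,0,0],[0,0,0,0,0,0,0],[0,0,0,0,0,0,0],[0,0,0,0,0,0,0]]'; python3 go.py
```

```text
time_s: 22.45
tcp_pos: [0.3348, 0.2837, 0.0076]
ee_rot: [[-0.229, -0.973, -0.0], [-0.973, 0.229, -0.0], [0.0, 0.0, -1.0]]
wrist_force: [0.3, 0.7, -0.0]
gripper_width: 0.133
gripper_force: 30.0
now [ 3.348000e-01  2.837000e-01  7.600000e-03 -1.032628e+02] t 22.45 F [ 0.3  0.7 -0. ] w 0.133 g 30.0 j6 -74.9
```

```bash
python3 go.py .335,.2838,.128,-103.2 .42,0,.128,-103.2 .4345,-.3815,.128,-103.2
```

```text
now [ 3.348000e-01  2.837000e-01  7.600000e-03 -1.032628e+02] t 22.45 F [ 0.3  0.7 -0. ] w 0.133 g 30.0 j6 -74.9
shift [-0.0002 -0.0002 -0.1204] rz -0.06 rows>= 3
shift [ 0.2569 -0.1476  0.    ] rz -0.0 rows>= 6
shift [ 0.3681 -0.1012  0.    ] rz -0.0 rows>= 8
```

```bash
python3 -m handwheel '[[0,0,0,-0.02,0,0,0],[0,0,0,-0.05,0,0,0],[0,0,0,-0.09,0,0,0],[0,0,0,-0.12,0,0,0],[0,0.03,-0.017,-0.12,0,0,0],[0,0.065,-0.037,-0.12,0,0,0],[0,0.1,-0.057,-0.12,0,0,0],[0,0.135,-0.077,-0.12,0,0,0]]' >/dev/null; python3 -m handwheel '[[0,0.035,-0.02,0,0,0,0],[0,0.07,-0.04,0,0,0,0],[0,0.11,-0.06,0,0,0,0],[0,0.15,-0.07,0,0,0,0],[0,0.19,-0.08,0,0,0,0],[0,0.23,-0.09,0,0,0,0],[0,0.27,-0.1,0,0,0,0],[0,0.31,-0.11,0,0,0,0]]' >/dev/null; python3 go.py .4345,-.3815,.1,-103.2
```

```text
now [   0.414    -0.194     0.1274 -103.2741] t 24.05 F [ 1.   0.  -0.2] w 0.137 g 30.0 j6 -8.6
shift [ 0.1778 -0.063   0.0274] rz -0.07 rows>= 4
```

```bash
python3 -m handwheel '[[0,0.04,-0.015,0,0,0,0],[0,0.08,-0.03,0,0,0,0],[0,0.12,-0.04,0.01,0,0,0],[0,0.15,-0.052,0.02,0,0,0],[0,0.174,-0.062,0.028,0,0,0],[0,0.174,-0.062,0.028,0,0,0],[0,0.174,-0.062,0.028,0,0,0],[0,0.174,-0.062,0.028,0,0,0]]' >/dev/null; python3 go.py .4345,-.3815,.06,-103.2
python3 - <<'E'
from meas import *
c=cap('wrist'); save('wrist6',c['pixels'])
E
```

```text
now [ 4.348000e-01 -3.751000e-01  9.960000e-02 -1.032356e+02] t 24.85 F [ 0.2  0.5 -0.8] w 0.133 g 30.0 j6 11.4
shift [ 0.0063 -0.0011  0.0396] rz -0.04 rows>= 1
```

View pics/wrist6.png

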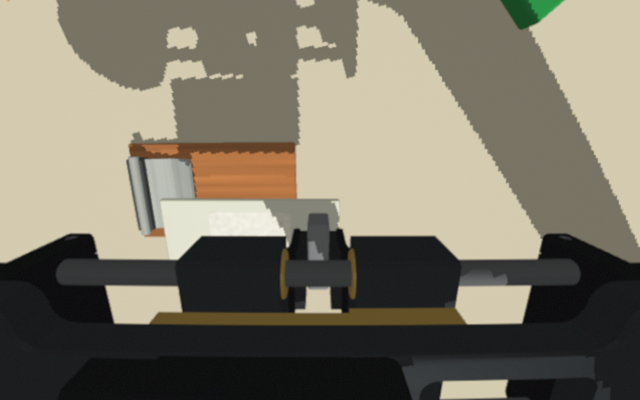

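The wrist view shows the plate in hand, front edge at u≈163 and side edge along v≈200. The board's side edge is along v≈143, its rear edge at u≈296 and the clip at u 130-195. I cast these edges as lines to get relative yaw and offset.

Run:
```python
from meas import *
c=load('wrist'); hsv=cv2.cvtColor(c['pixels'],cv2.COLOR_RGB2HSV); H,S,V=cv2.split(hsv)
br=((S>110)&(H<15)).astype(np.uint8)
# board side edge: first brown row per column; rear edge: last brown column per row
cols=np.arange(205,292,3); side=[(u,np.argmax(br[100:220,u])+100-.5) for u in cols]
rows=np.arange(150,195,3); rear=[(639-np.argmax(br[v,::-1])+.5,v) for v in rows]
def fit(c,uv,z):
    p=onz(c,uv,z)[:,:2]*1000; vx,vy,x,y=cv2.fitLine(p.astype(np.float32),cv2.DIST_HUBER,0,.01,.01).ravel()
    a=np.degrees(np.arctan2(vy,vx)); return np.array([x,y]),(a+90)%180-90, p
s0,sa,_=fit(c,side,.006); r0,ra,_=fit(c,rear,.006)
print('board side',s0.round(1),round(sa,2),'rear',r0.round(1),round(ra,2))
yaw=np.radians(sa); u=np.array([np.cos(yaw),np.sin(yaw)]); v=np.array([-u[1],u[0]])
# side edge is y=-45, rear is x=-75
cen=u*((r0@u)+75)+v*((s0@v)+45); print('board centre',cen.round(1))
# plate side edge: brightness/colour step from brown (u 200..290) into plate
pl=[]
for uu in range(200,262,3):
    col=S[170:225,uu].astype(int); k=np.where(col<60)[0]; pl.append((uu,170+k[0]-.5))
fr=[]
for vv in range(203,234,3):
    row=S[vv,150:200].astype(int); g=np.abs(np.diff(V[vv,145:185].astype(int))); fr.append((145+g.argmax()+.5,vv))
p0,pa,_=fit(c,pl,.096); f0,fa,fp=fit(c,fr,.096)
print('plate side',p0.round(1),round(pa,2),'front',f0.round(1),round(fa,2),fr[:3],fr[-2:])
yp=np.radians(pa); up=np.array([np.cos(yp),np.sin(yp)]); vp=np.array([-up[1],up[0]])
print('plate centre',(up*((f0@up)-55)+vp*((p0@vp)+28)).round(1))
```

```text
board side [ 482.9 -443.3] -13.41 rear [ 447.  -408.3] 77.68
board centre [ 524.4 -406.9]
plate side [ 474.8 -414.4] -13.27 front [ 527.9 -415.2] 84.76 [(np.float64(151.5), 203), (np.float64(151.5), 206), (np.float64(152.5), 209)] [(np.float64(164.5), 230), (np.float64(164.5), 233)]
plate centre [ 478.2 -386.5]
```

```bash
python3 -m handwheel '[[0,0.007,-0.001,0.02,0,0,0],[0,0.007,-0.001,0.04,0,0,0],[0,0.007,-0.001,0.06,0,0,0],[0,0.007,-0.001,0.075,0,0,0],[0,0.007,-0.001,0.08,0,0,0],[0,0.007,-0.001,0.08,0,0,0],[0,0.007,-0.001,0.08,0,0,0]]' >/dev/null; python3 go.py .4345,-.3815,.0146,-103.3
python3 - <<'E'
from meas import *
c=cap('wrist'); save('wrist7',cv2.resize(c['pixels'][110:270,90:390],None,fx=2.6,fy=2.6,interpolation=cv2.INTER_CUBIC))
c=cap('scene'); save('s7',cv2.resize(c['pixels'][90:200,120:270],None,fx=4,fy=4,interpolation=cv2.INTER_CUBIC))
E
```

```text
now [ 4.353000e-01 -3.830000e-01  2.070000e-02 -1.032072e+02] t 25.6 F [ 0.1 -0.3 -1.2] w 0.136 g 30.0 j6 12.1
shift [-0.0013  0.0011  0.0061] rz 0.09 rows>= 1
```

View pics/wrist7.png

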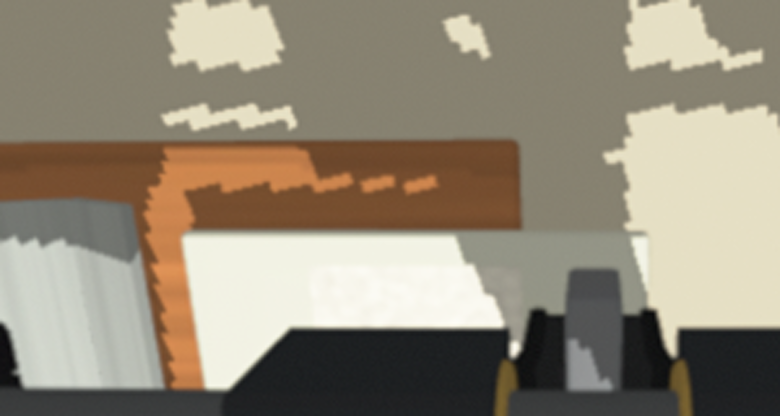

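View pics/s7.png

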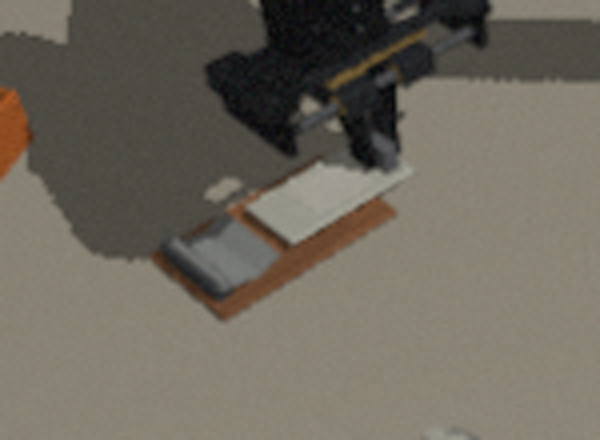

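The wrist crop shows the plate's side edge along v≈234, the board's side edge along v≈141, the lip corner at (135,205) and the plate front corner at (184,234). The plate is level and square just before the lip. Next I cast these points.

Run:
```python
from meas import *
c=load('wrist')
f=lambda p:(np.array(p,float)+.5)/2.6-.5+[90,110]
y=np.radians(-13.3); u=np.array([np.cos(y),np.sin(y)]); v=np.array([-u[1],u[0]])
def show(k,p,z):
    q=onz(c,[f(p)],z)[0][:2]*1000; print(k,q.round(1),'along',round(q@u,1),'lat',round(q@v,1))
show('board edge a',(60,142),.006);show('board edge b',(515,140),.006)
show('plate edge a',(186,235),.0171);show('plate edge b',(645,233),.0171)
show('rib near end',(595,270),.039)
show('lip corner',(135,205),.014)
show('plate front lo',(203,385),.0171); show('lip front lo',(163,385),.014)
for k,p in (('topboard',(526,-403)),('tcp',(435.3,-383))): print(k,round(np.dot(p,u),1),round(np.dot(p,v),1))
```

```text
board edge a [ 548.8 -459.3] along 639.7 lat -320.7
board edge b [ 441.2 -434.2] along 529.3 lat -321.0
plate edge a [ 520.2 -431.8] along 605.6 lat -300.5
plate edge b [ 416.  -407.8] along 498.6 lat -301.2
rib near end [ 427.6 -408.8] along 510.2 lat -299.4
lip corner [ 531.4 -441. ] along 618.6 lat -306.9
plate front lo [ 530.6 -394.6] along 607.2 lat -261.9
lip front lo [ 542.8 -395.7] along 619.3 lat -260.2
topboard 604.6 -271.2
tcp 511.7 -272.6
```

```bash
python3 -m handwheel '[[0,0.0025,0,0.003,0,0,0],[0,0.0025,0,0.005,0,0,0],[0,0.0025,0,0.006,0,0,0],[0,0.0025,0,0.006,0,0,0],[0,0.0025,0,0.006,0,0,0],[0,0.0025,0,0.006,0,0,0]]' |grep -E 'force: \[|tcp'; python3 -m handwheel '[[0,0,0,0,0,0,0],[0,0,0,0,0,0,0]]'|grep -E 'force: \[|tcp'
```

```text
tcp_pos: [0.4339, -0.3855, 0.0136]
wrist_force: [0.1, -0.1, 0.0]
tcp_pos: [0.4339, -0.3855, 0.0136]
wrist_force: [-0.7, 0.6, -0.1]
```

```bash
python3 -m handwheel '[[0,0,0,-0.0007,0,0,0],[0,0,-0.005,-0.0007,0,0,0],[0,0,-0.01,-0.0007,0,0,0],[0,0,-0.015,-0.0007,0,0,0],[0,0,-0.02,-0.0007,0,0,0],[0,0,-0.025,-0.0007,0,0,0],[0,0,-0.03,-0.0007,0,0,0],[0,0,-0.03,-0.0007,0,0,0]]'|grep -E 'force: \[|tcp'; python3 -m handwheel '[[0,0,-0.003,0,0,0,0],[0,0,-0.006,0,0,0,0],[0,0,-0.009,0,0,0,0],[0,0,-0.012,0,0,0,0],[0,0,-0.012,0,0,0,0]]'|grep -E 'force: \[|tcp'
```

```text
tcp_pos: [0.4608, -0.3914, 0.0138]
wrist_force: [-5.0, 1.5, 2.3]
tcp_pos: [0.473, -0.3945, 0.0138]
wrist_force: [-5.6, 1.8, 1.2]
```

Run:
```python
from meas import *
c=cap('scene'); save('s8',cv2.resize(c['pixels'][100:190,140:260],None,fx=5,fy=5,interpolation=cv2.INTER_CUBIC))
```

```text
(no output)
```

View pics/s8.png

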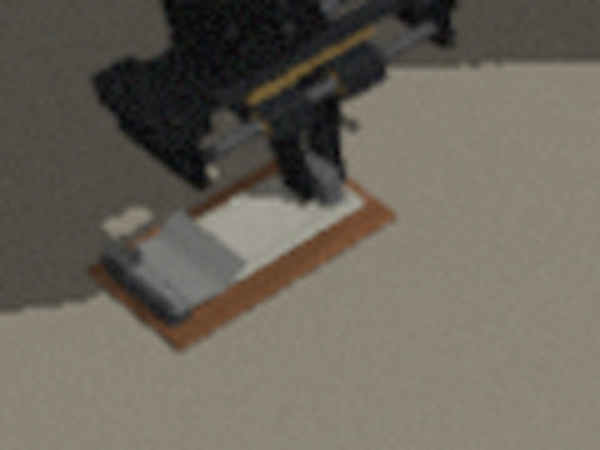

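The plate is under the flap, crop (240,255), and straight. I keep pushing in small steps until the stop block shows in the force.

```bash
python3 -m handwheel '[[0,0,-0.002,0,0,0,0],[0,0,-0.004,0,0,0,0],[0,0,-0.006,0,0,0,0],[0,0,-0.008,0,0,0,0],[0,0,-0.008,0,0,0,0]]'|grep -E 'force: \[|tcp';  python3 -m handwheel '[[0,0,-0.001,0,0,0,0],[0,0,-0.001,0,0,0,0]]'|grep -E 'force: \[|tcp'; python3 -m handwheel '[[0,0,-0.001,0,0,0,0],[0,0,-0.001,0,0,0,0]]'|grep -E 'force: \[|tcp'
```

```text
tcp_pos: [0.4831, -0.3969, 0.014]
wrist_force: [-2.2, 0.2, -1.8]
tcp_pos: [0.4837, -0.3971, 0.0141]
wrist_force: [-1.8, 0.7, -2.4]
tcp_pos: [0.4847, -0.3973, 0.0142]
wrist_force: [-2.3, 0.7, -2.7]
```

```bash
python3 -m handwheel '[[0,0,-0.001,0,0,0,0],[0,0,-0.001,0,0,0,0]]'|grep -E 'force: \[|tcp'; python3 -m handwheel '[[0,0,-0.001,0,0,0,0],[0,0,-0.001,0,0,0,0]]'|grep -E 'force: \[|tcp'
```

```text
tcp_pos: [0.4853, -0.3975, 0.0142]
wrist_force: [-2.8, 1.0, -1.7]
tcp_pos: [0.4853, -0.3975, 0.0141]
wrist_force: [-5.1, 0.3, -1.1]
```

```bash
python3 -m handwheel '[[0,0,-0.0005,0,0,0,0],[0,0,-0.0005,0,0,0,0],[0,0,-0.0005,0,0,0,0]]'|grep -E 'force: \[|tcp'; python3 go.py
```

```text
tcp_pos: [0.4853, -0.3975, 0.0141]
wrist_force: [-5.9, 1.4, -0.9]
now [ 4.853000e-01 -3.975000e-01  1.410000e-02 -1.032873e+02] t 29.45 F [-5.9  1.4 -0.9] w 0.132 g 30.0 j6 11.3
```

```bash
python3 -m handwheel '[[0,0,0,0.0005,0,0,0],[0,0,0,0.0005,0,0,0],[0.4,0,0,0.0005,0,0,0],[0.4,0,0,0.0005,0,0,0],[0.4,0,0,0.0005,0,0,0],[0.4,0,0,0.0005,0,0,0]]'; python3 -m handwheel '[[0.4,0,0,-0.01,0,0,0],[0.4,0,0,-0.03,0,0,0],[0.4,0,0,-0.07,0,0,0],[0.4,0,0,-0.12,0,0,0],[0.4,0,0.05,-0.13,0,0,0],[0.4,-0.05,0.06,-0.13,0,0,0],[0.4,-0.1,0.06,-0.13,0,0,0],[0.4,-0.1,0.06,-0.13,0,0,0]]' >/dev/null; python3 go.py
python3 - <<'E'
from meas import *
c=cap('top'); save('top9',cv2.resize(c['pixels'][130:290,120:520],None,fx=2,fy=2,interpolation=cv2.INTER_CUBIC))
c=cap('scene'); save('s9',cv2.resize(c['pixels'][90:300,140:520],None,fx=2,fy=2,interpolation=cv2.INTER_CUBIC))
save('s9b',cv2.resize(c['pixels'][110:190,140:240],None,fx=6,fy=6,interpolation=cv2.INTER_CUBIC))
E
```

```text
time_s: 30.05
tcp_pos: [0.4888, -0.3986, 0.0148]
ee_rot: [[-0.229, -0.973, 0.004], [-0.973, 0.229, -0.002], [0.001, -0.004, -1.0]]
wrist_force: [-0.5, -0.2, 0.2]
gripper_width: 0.376
gripper_force: 0.0
now [   0.4524   -0.2833    0.1457 -102.9765] t 30.85 F [ 0.9 -0.2 -0.2] w 0.402 g 0.0 j6 1.7
```

View pics/top9.png

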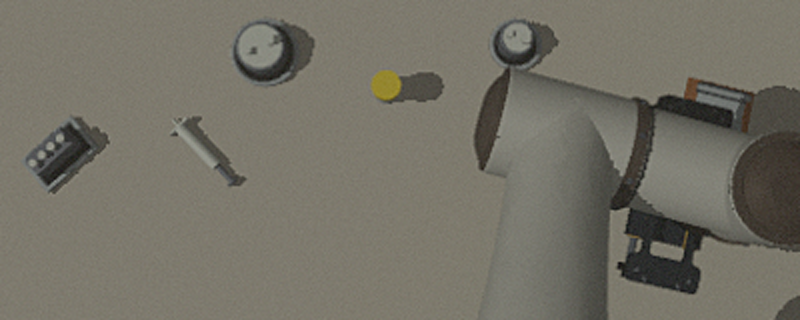

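View pics/s9.png

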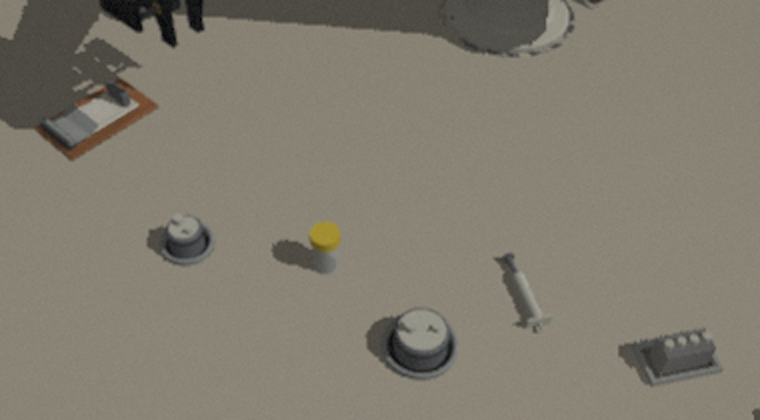

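All three holders are in their nests, and the pot and syringe are untouched. I miscounted my pictures, viewing 16 where the limit was 14, so I view no more. The plate's final place is checked by numbers only.

Run:
```python
from meas import *
c=load('scene'); hsv=cv2.cvtColor(c['pixels'],cv2.COLOR_RGB2HSV); H,S,V=cv2.split(hsv)
br=(S>100)&(H<15); y=np.radians(-13.3); u=np.array([np.cos(y),np.sin(y)]); v=np.array([-u[1],u[0]])
B=np.array([526.,-403.])
b=blob(c,br,.006,B/1000); print('board',b['rect'],b['size'],b['ang'])
# samples along board x, in lateral strips: brown -> plate change
P=lambda x,l,z:np.r_[(B+u*x+v*l)/1000,z]
T=np.linalg.inv(c['world_from_camera'])
for l in (5,12,18,22):
    out=''
    for x in np.arange(-85,-30,1.5):
        q=T[:3,:3]@P(x,l,.008)+T[:3,3]; q=np.array([q[0],-q[1],-q[2]])
        p=cv2.projectPoints(q.reshape(1,1,3),np.zeros(3),np.zeros(3),c['K'],np.array(c['distortion']))[0].ravel()
        i,j=int(round(p[1])),int(round(p[0])); out+='b' if br[i,j] else ('w' if S[i,j]<45 and V[i,j]>110 else '.')
    print(l,out)
w=(S<40)&(V>120)
print('plate',blob(c,w,.010,np.array([.505,-.4]),30))
Pc=cloud(c); m=(Pc[...,2]>.022)&(Pc[...,2]<.04)&(np.hypot(Pc[...,0]-.486,Pc[...,1]+.394)<.04)
q=Pc[m][:,:2]*1000-B; print('rib pts',m.sum(),'x',(q@u).mean().round(1),'y',(q@v).mean().round(1),'(want -41, 0)')
```

```text
board [ 527.7 -401.7] [ 88.5 148.3] 77.1
5 wwwwwww..bbbbbbbbbbb...............ww
12 wwwwwww.bbbbbbbbbbb.wwwww......wwwwww
18 wwwwwww..bbbbbbbbbb..wwwwwwwwwwwwwwww
22 wwwwww...bbbbbbbbb...wwwwwwwwwwwwwwww
plate {'cen': array([ 516.8, -396.6]), 'px': array([192. , 145.6]), 'rect': array([ 511.4, -399.6]), 'size': array([56., 74.]), 'ang': 76.2, 'ell': array([ 518. , -397.3]), 'ax': array([55.6, 77.3]), 'area': 217}
rib pts 63 x -38.1 y -0.1 (want -41, 0)
```

```bash
python3 -c "
from station import workorder
print(workorder.finish_job())"
```

```text
the job is handed in; nothing more can be done
None
```

I handed the job in at about 31 s: both vessels and the cuvette block are flat in their matching trays, the record plate is under the clip against the stop block, and the pot and syringe were left alone; I did view 16 pictures, over the limit of 14.

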